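# Start the bell polisher from its control board

## Robot

A 7-joint arm with a two-finger parallel gripper is mounted at the origin on the work surface. World frame = base frame: x ahead of the robot, y to its left, z up, the work surface at z = 0. Lengths are in mm, angles in rad, forces in N, time in s.
With the tool pointing down it reaches from about 425 to 975 mm from the base axis. Payload 16.7 kg.
Tool frame: the origin (TCP) lies at the very end of the fingers, on their centre line; the grasp point (between the pads) lies 19 mm behind it; x points along the fingers, z is the direction in which the jaws open and shut, and the axes are right-handed (so a half turn about x gives the same grasp; the last joint's range is limited). The gripper opens to 85 mm and grips with 20 to 120 N. Pads are 22 mm wide; open, the fingers measure 114 mm over their backs; the gripper's body (76 mm by 85 mm) begins 54 mm behind the grasp point. The pads swing forward as they close: fully open they stand 13 mm farther back than shut.
Start: joints at [1.115, 0.426, 0.074, 1.606, -0.034, 1.111, -0.067], TCP at [203.825, -643.453, 231.302] pointing down, gripper open.
Joint ranges: [-2.85, 2.85], [-0.5, 2.14], [-1.23, 1.37], [0.21, 2.46], [-1.02, 4.16], [0.16, 2.05], [-2.73, 2.73]. Speed limits (rad/s): [1.89, 1.89, 2.39, 2.39, 3.01, 3.01, 3.01].

## Interface

Orientations are given as a 3x3 rotation matrix whose columns are the frame's x, y, z axes.
In Python, from cell import env gives the robot as it stands. The module is installed in compiled form; this text tells all that it offers.
- The arm moves only by the tool servo_tool, never from a script. Its argument "deltas" is a list of rows, each a list of 3 entries, a list of its own where there are three numbers: the shift along the world's x, y, z in units of 0.05 m (1.0 is 0.05 m), then the turn, a rotation vector about the world's x, y, z in units of 0.12 rad (1.0 is 0.12 rad), then the closure in counts, from 0 (fully open) to 255 (shut). A call has 1 to 5 rows; each row shifts and turns the pose as measured when the row begins; what a row does not reach is not made up. A row lasts 1/8 s, in which the tool goes at most 62.5 mm and 10.7 degrees, less where a joint would pass 70% of its speed; a pose out of reach is approached as far as the arm can. A call with a number of a shift or a turn outside -1 to 1 is refused whole. A call with a gripper value outside its range is refused whole. The fingers move at their own pace and stop on an object; the grip force is fixed at half the most. Time passes only in rows, so rows that do not move let the fingers close. It gives the time, the measured TCP pose, the force and the opening at its end, in the units of the state.
- env.state(): the state, without advancing time (a new reading comes with each control period).
- env.grab_frame(name): name is "scene" or "side" or "wrist"; returns a dict with "image" (480x640x3 uint8, blue, green, red), "K" (3x3 intrinsics, pixels), "dist" ([k1, k2, p1, p2, k3] as OpenCV has them; the pictures are not rectified), "origin" and "rotation" of the camera in the world; the wrist camera has in their place "tool_from_camera" (4x4, takes a point from camera to tool coordinates, whose origin is the TCP and whose axes are the tool frame's). Camera axes: x right, y down, z forward; pixel columns grow to the right and rows downward; lengths in mm; the calibration is good to about 2 mm. A picture is of the moment at which its call begins: read the wrist's pose just before it. There is no depth.
- env.finish_job(): hands the job in, once; it reports no verdict.
The state is a dict: "time": time; "joint_pos": joint angles; "qvel": joint speeds; "effort": joint torques, N m; "eef_pos": TCP position; "tool_rot": TCP orientation; "contact_force": force on the tool from outside, world axes, zero at the start; "moment": the same for the moment, N m; "opening": finger opening in mm.
Only numpy, scipy, OpenCV 4.12 (cv2) and the standard library are available. Lean on these libraries where they do the work, as an engineer would, in place of code of your own. Each camera call takes 0.05 s, during which the arm holds its last target. There are 200 camera calls.

## Task

Bring the bell-polishing machine to life from its control board: with closed fingers, first press the raised half of the large rocker (main isolator) fully down, then the raised half of the small rocker (dust extractor) fully down, and only then press the round start button fully in and let it come back up. Leave both rockers switched over. Only press: leave the brass bell, the hammer and the steel collar standing or lying where they are.

Things in the scene. Friction and masses are not known exactly. Their poses are not given: they have to be found in the camera images.
- board: Fixed wooden board on the bench, 130 mm (x) by 460 mm (y), 18 mm thick; origin at the centre of its underside, x roughly away from the robot (turned up to 0.35 rad). On it, in a row along y, 110 mm apart and in any order: three fixed grey boxes 36 mm high (two rockers, start button) and a loose brass bell, each up to 0.12 rad crooked.
- isolator_press (a point): Press point of the LARGE rocker: on its raised half, 23 mm from the crease, mid-width. Black, V-shaped, 76 x 42 mm (each half 38 mm), on a box 104 x 70 mm. Off: the half further from the robot is raised, sloping up at 0.30 rad, its end 11 mm above the crease. On: that half is level, 66 mm above the bench. The point sinks 7 mm.
- extractor_press (a point): Press point of the SMALL rocker: on its raised half, 16 mm from the crease, mid-width. Black, V-shaped, 54 x 26 mm (each half 27 mm), on a box 78 x 52 mm. Works like the large one: off, the half further from the robot is raised at 0.30 rad, its end 8 mm above the crease; on, that half is level, 66 mm above the bench. The point sinks 5 mm.
- start_top (a point): Centre of the top of the round START button: flat black plastic cap of 34 mm diameter in a grey collar of 50 mm diameter on a grey box 70 x 62 mm; top 72 mm above the bench, and the cap stands 6 mm above the collar; pressed straight down it travels 6 mm, until about flush with its collar, and springs back up when let go.
- isolator (a joint): Large rocker, rad: about 0 off, 0.30 fully over (on); it has no spring and stays where it is left; needs about 3 N pressed at its press point.
- extractor (a joint): Small rocker, rad: about 0 off, 0.30 fully over (on); it has no spring and stays where it is left; needs about 3 N pressed at its press point.
- start (a joint): Start button, m: 0 up, 0.006 fully in; spring, about 1.5 N to begin moving and 5 N fully in.
- bell: Loose brass hand bell standing mouth down on the board in the row of controls: 56 mm diameter at the mouth, 62 mm high with its loop; origin at the centre of its mouth. Leave it standing.
- hammer: Loose hammer with wooden handle, 260 mm long, lying on the bench beyond the board (its x, handle to head, roughly along the board's y); origin under its middle. Leave it lying.
- collar: Loose dark steel collar (ring) 60 mm in diameter, 28 mm high, standing on the bench between the robot and the board; origin at the centre of its underside. Leave it standing.
There are look-alikes about, which are no part of the job. What is meant by the bell is not red, and is the smaller of those in its own colour. Of the things that look like the collar, the larger one is meant.

How it is judged:
By the outcome, as a careful person would: the job done as asked, in the order asked, and still so for the second after the job is handed in, with the robot touching nothing.
It also fails if it takes over 48 s, if anything falls off the work surface, if the arm or the gripper's body presses on something with over 40 N, if the wrist force passes 120 N, or if a joint passes its speed limit or range.

## Working session

There is one attempt and no reset: what is moved stays moved. The work goes in short steps, Python scripts to look and compute and a tool call to move; the robot and the scene stay as the last step left them, time stands still between calls to the robot, and variables do not carry over. Pictures are saved under pics/ and viewed, about 8 in all and at most 12, crops included, and the job is handed in when it is done.

Besides the shell and the picture viewer there is one more tool, called after "Request:" by a JSON object that holds its "fn" and its "kwargs", one argument or row to a line. servo_tool: Moves the arm, as the interface text tells. Shifts and turns lie within -1 to 1; 1 stands for 0.05 m of shift or 0.12 rad of turn. Its arguments: {"type":"object","properties":{"deltas":{"type":"array","items":{"type":"array"}}},"required":["deltas"]}

```bash
mkdir -p pics; cat > h.py <<'E'
import numpy as np, cv2, pickle
from cell import env
def grab(n,save=None):
    s=env.state(); f=env.grab_frame(n)
    if n=="wrist":
        T=np.array(f["tool_from_camera"]); R=np.array(s["tool_rot"])
        f["origin"]=np.array(s["eef_pos"])+R@T[:3,3]; f["rotation"]=R@T[:3,:3]
    if save:
        cv2.imwrite(f"pics/{save}.png",f["image"]); pickle.dump(dict(f),open(f"pics/{save}.pkl","wb"))
    return f
def load(n): return pickle.load(open(f"pics/{n}.pkl","rb"))
def ray(f,px,z):
    p=cv2.undistortPoints(np.array(px,float).reshape(-1,1,2),np.array(f["K"]),np.array(f["dist"])).reshape(-1,2)
    d=np.c_[p,np.ones(len(p))]@np.array(f["rotation"]).T; o=np.array(f["origin"])
    return o+d*((z-o[2])/d[:,2])[:,None]
def proj(f,P):
    R=np.array(f["rotation"]); t=-R.T@np.array(f["origin"])
    return cv2.projectPoints(np.array(P,float).reshape(-1,3),cv2.Rodrigues(R.T)[0],t,np.array(f["K"]),np.array(f["dist"]))[0].reshape(-1,2)
E
python3 - <<'E'
from h import *
for n in("scene","side"):
    f=grab(n,n+"0"); print(n,np.round(f["origin"]),np.round(f["rotation"],2).tolist())
print(env.state())
E
```

```text
scene [1135. -581.  856.] [[0.69, 0.5, -0.52], [0.72, -0.5, 0.48], [-0.02, -0.71, -0.71]]
side [ 344. -703.  808.] [[0.95, -0.22, 0.21], [-0.31, -0.7, 0.65], [0.0, -0.68, -0.73]]
{'time': 0.1, 'joint_pos': array([ 1.1144682 ,  0.42665841,  0.07384086,  1.60653835, -0.03410147,
        1.11080522, -0.06712408]), 'qvel': array([-0.00061343, -0.00257075, -0.00131699, -0.00378749, -0.00020272,
       -0.00061692,  0.00100478]), 'effort': array([ 8.68063158e-03, -9.51530385e+01,  3.77182201e+00, -4.64398706e+01,
        1.96689565e-02,  6.52825227e-03, -3.87311559e-05]), 'eef_pos': array([ 203.7465201 , -643.12965951,  230.68968443]), 'tool_rot': array([[-4.16873614e-04,  9.53310010e-01,  3.01993132e-01],
       [ 1.07233978e-03,  3.01993411e-01, -9.53309409e-01],
       [-9.99999338e-01, -7.35702903e-05, -1.14816533e-03]]), 'contact_force': array([ 0.36161768,  0.69485294, -1.01858535]), 'moment': array([-0.01059257,  0.01219117, -0.01512845]), 'opening': 85.53480808490102}
```

View pics/scene0.png

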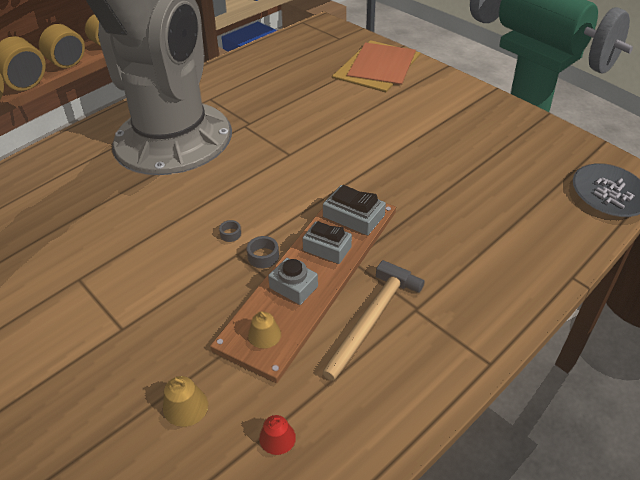

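View pics/side0.png

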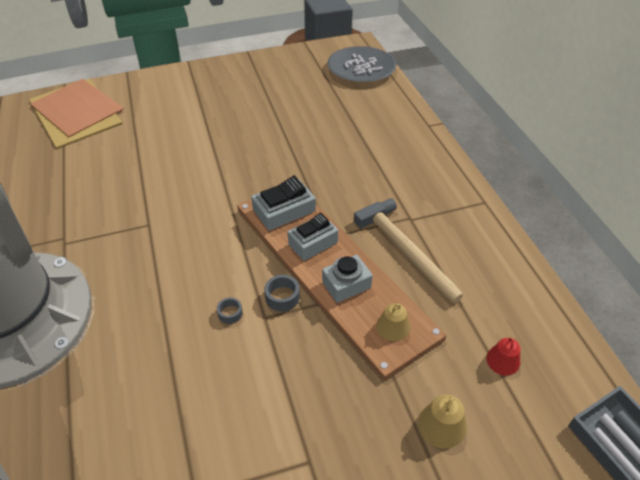

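The scene view shows, from near-right to far, the bell (264,328), start button (292,268), small rocker (327,232) and large rocker (356,198) on the board. The side view has them at (395,322), (347,266), (312,227) and (280,192). The larger ring is at (263,251) in scene. I'll enlarge both views and compute rough positions.

```bash
python3 - <<'E'
from h import *
a=load("scene0");b=load("side0")
A=cv2.resize(a["image"][175:310,250:410],None,fx=4.4,fy=4.4,interpolation=cv2.INTER_CUBIC)[:594]
B=cv2.resize(b["image"][165:310,230:390],None,fx=4,fy=4,interpolation=cv2.INTER_CUBIC)
cv2.imwrite("pics/ca.png",A);cv2.imwrite("pics/cb.png",B)
print("screws",ray(a,[(220,341),(276,368),(388,209)],18).round(),ray(b,[(384,365),(436,331),(245,206)],18).round())
for n,f,pts in(("sc",a,[(292,266),(327,231),(355,197)]),("si",b,[(347,265),(312,227),(280,192)])):
    print(n,ray(f,pts[:1],72).round(),ray(f,pts[1:],66).round())
    g=f["image"].max(2).astype(int)
    m=(g<60).astype(np.uint8)
    k,l,s,c=cv2.connectedComponentsWithStats(m)
    for i in range(1,k):
        if s[i,4]>40 and 170<c[i][1]<320 and 220<c[i][0]<420: print(s[i],c[i].round(1))
E
```

```text
screws [[ 573. -286.   18.]
 [ 677. -254.   18.]
 [ 551.  155.   18.]] [[ 575. -286.   18.]
 [ 678. -254.   18.]
 [ 447.  126.   18.]]
sc [[ 570. -119.   72.]] [[546. -11.  66.]
 [516.  93.  66.]]
[332 185  46  28 677] [354.3 198.6]
[311 221  34  21 380] [327.2 231.3]
[283 259  19  17 268] [291.9 267.3]
si [[ 570. -120.   72.]] [[542. -13.  66.]
 [512.  92.  66.]]
[261 176  45  32 625] [281.6 193.6]
[355 216  18  12 113] [362.9 221.7]
[297 219  32  19 309] [311.4 227.3]
[337 257  20  18 266] [346.8 265.5]
[271 279  24  12 144] [282.5 283.7]
[266 297  29  14 190] [280.4 305. ]
[223 301  15   7  56] [229.4 303.5]
[220 316  18   7  46] [229.3 319.6]
```

View pics/ca.png

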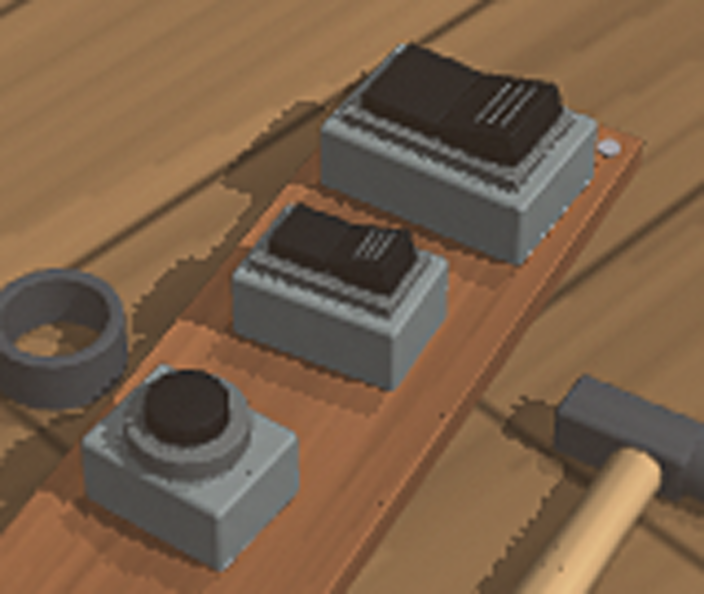

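View pics/cb.png

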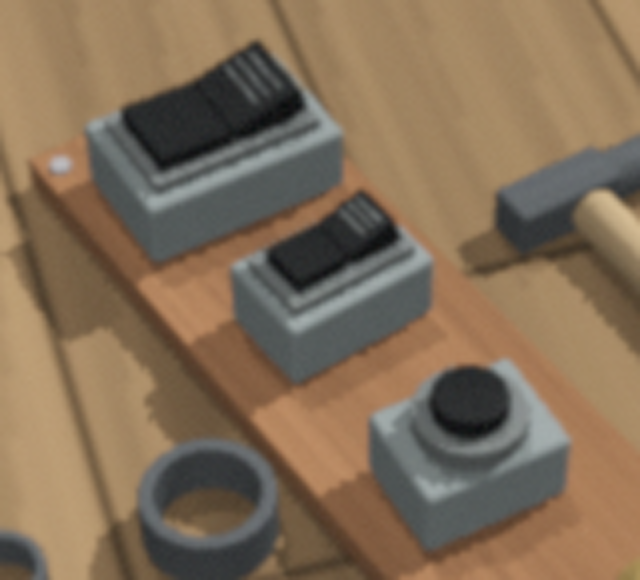

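Both crops agree: the raised, ribbed half is the far one on both rockers. Board yaw is about 0.30 rad, and the tool's y axis already lies along it. I'll close the fingers and move above the rockers for a wrist view.

Request:
{"fn": "servo_tool", "kwargs": {
  "deltas": [
    [[0.2,0.4,0.4],[0,0,0],255],
    [[0.5,0.96,0.3],[0,0,0],255],
    [[0.5,0.96,0.2],[0,0,0],255],
    [[0.5,0.96,0.2],[0,0,0],255],
    [[0.5,0.96,0.2],[0,0,0],255]
  ]
}}

```text
time: 0.72
eef_pos: [312.7, -426.5, 293.9]
tool_rot: [[-0.004, 0.955, 0.296], [0.005, 0.296, -0.955], [-1.0, -0.002, -0.006]]
contact_force: [1.2, -0.6, 0.9]
opening: 0.3
```

Request:
{"fn": "servo_tool", "kwargs": {
  "deltas": [
    [[0.5,0.96,0],[0,0,0],255],
    [[0.5,0.96,0],[0,0,0],255],
    [[0.5,0.96,0],[0,0,0],255],
    [[0.5,0.96,0],[0,0,0],255],
    [[0.5,0.96,0],[0,0,0],255]
  ]
}}

```text
time: 1.35
eef_pos: [440.2, -177.9, 294.6]
tool_rot: [[-0.003, 0.955, 0.296], [0.003, 0.296, -0.955], [-1.0, -0.002, -0.004]]
contact_force: [0.8, -0.8, 0.5]
opening: -0.2
```

Request:
{"fn": "servo_tool", "kwargs": {
  "deltas": [
    [[0.5,0.9,0],[0,0,0],255],
    [[0.5,0.9,0],[0,0,0],255],
    [[0.5,0.9,0],[0,0,0],255],
    [[0.2,0.4,0],[0,0,0],255],
    [[0,0,0],[0,0,0],255]
  ]
}}

```text
time: 1.98
eef_pos: [527.4, -13.3, 293.9]
tool_rot: [[-0.004, 0.953, 0.301], [0.004, 0.301, -0.953], [-1.0, -0.003, -0.005]]
contact_force: [-0.2, -0.4, 0.1]
opening: 0.5
```

```bash
python3 - <<'E'
from h import *
f=grab("wrist","w1"); print(env.state()["eef_pos"],f["origin"],np.round(f["rotation"],2).tolist())
E
```

```text
[527.03943252 -14.37876572 293.8917641 ] [593.43270831   7.3760105  437.35437738] [[0.3, -0.92, -0.26], [-0.95, -0.29, -0.08], [-0.0, 0.27, -0.96]]
```

View pics/w1.png

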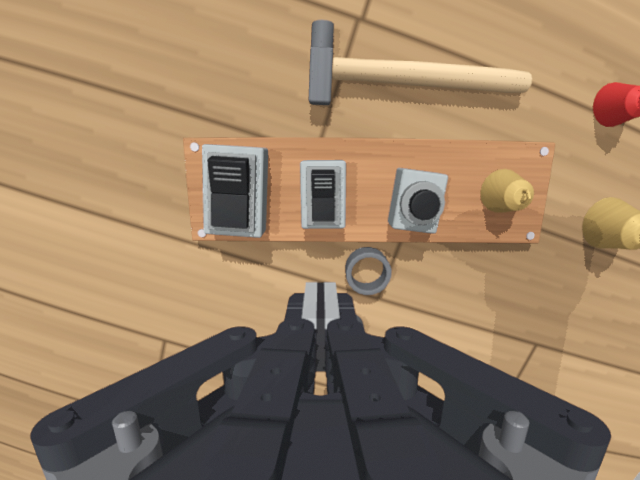

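The wrist view shows the large rocker (230,190), small rocker (323,194), button (424,205), bell (507,192) and hammer beyond the board. I'll zoom in for the creases and edges.

```bash
python3 - <<'E'
from h import *
f=load("w1")
c=cv2.resize(f["image"][142:242,195:355],None,fx=5,fy=5,interpolation=cv2.INTER_CUBIC);cv2.imwrite("pics/cw.png",c)
m=(f["image"].max(2)<60).astype(np.uint8); m[250:]=0
k,l,s,c=cv2.connectedComponentsWithStats(m)
for i in range(1,k):
    if s[i,4]>150: print(s[i],c[i].round(1),ray(f,c[i],72).round(1))
E
```

```text
[ 208  156   42   72 1227] [230.5 178.8] [[534.2  92.4  72. ]]
[312 175  23  46 763] [323.3 199.1] [[543.3 -10.4  72. ]]
[409 191  31  29 651] [424.3 205.2] [[ 570.8 -118.8   72. ]]
```

View pics/cw.png

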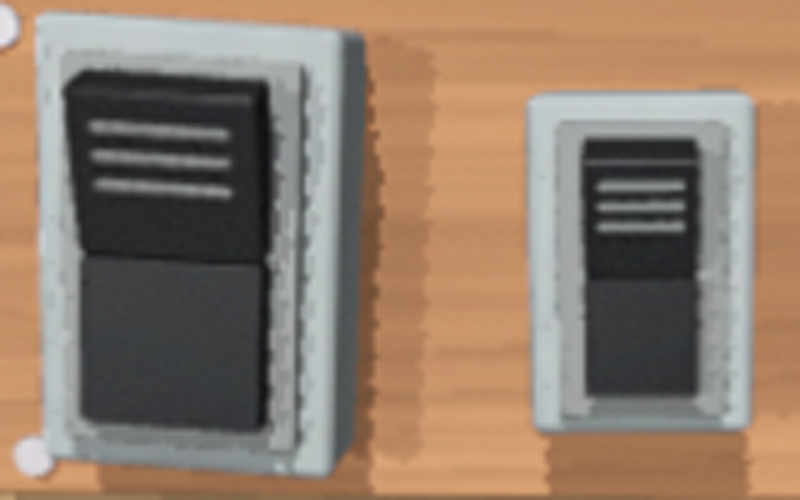

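The zoom shows the large crease at crop (82,256)–(268,262) and the small crease at (585,280)–(697,280). The raised top edges are at about v≈98–108 and 160.

```bash
python3 - <<'E'
from h import *
f=load("w1");a=load("scene0");b=load("side0")
def P(pts,z): return ray(f,[(195+u/5,142+v/5) for u,v in pts],z)
for n,cr,ne,te,L,h,d in(("L",[(82,256),(268,262)],[(80,418),(265,430)],[(68,92),(267,106)],38,11,23),("S",[(585,280),(697,280)],[(585,395),(697,395)],[(583,160),(697,160)],27,8,16)):
    C=P(cr,66);N=P(ne,66);T=P(te,66+h)
    c=C.mean(0);t=T.mean(0)
    w=C[1]-C[0];ax=np.array([-w[1],w[0]])/np.hypot(*w[:2])
    ax*=np.sign(ax[0])
    ax2=t[:2]-N.mean(0)[:2];l2=np.hypot(*ax2);ax2/=l2
    print(n,"crease",c.round(1),"width",np.hypot(*w[:2]).round(1),"near len",np.linalg.norm(N.mean(0)-c).round(1),"far",np.linalg.norm(t-c).round(1),"ax",ax.round(3),ax2.round(3))
    p=c[:2]+ax2*d*np.cos(.3); print("  press",p.round(1), "crease in views",proj(a,c).round(1),proj(b,c).round(1))
    # independent crease from near-edge/top-edge midpoint
    print("  crease alt",(N.mean(0)[:2]+ax2*L).round(1))
print(env.state()["eef_pos"])
E
```

```text
L crease [516.9  90.4  66. ] width 41.8 near len 37.9 far 37.2 ax [0.964 0.267] [0.978 0.21 ]
  press [538.4  95. ] crease in views [[354.3 197.8]] [[282.9 192.1]]
  crease alt [517.1  90.1]
S crease [543.6 -10.2  66. ] width 24.9 near len 26.1 far 28.1 ax [0.953 0.302] [0.951 0.308]
  press [558.1  -5.5] crease in views [[326.7 230.1]] [[312.2 225.7]]
  crease alt [544.4  -9.8]
[527.03943252 -14.37876572 293.8917641 ]
```

All sizes check out: widths 41.8 and 24.9 mm, half-lengths about 38 and 27 mm. The press points are large (538,95), small (558,-5) and start (571,-119). Next is a move above the large rocker.

Request:
{"fn": "servo_tool", "kwargs": {
  "deltas": [
    [[0.08,0.75,-0.6],[0,0,0],255],
    [[0.08,0.75,-0.9],[0,0,0],255],
    [[0.08,0.7,-0.9],[0,0,0],255],
    [[0,0,-0.9],[0,0,0],255],
    [[0,0,0],[0,0,0],255]
  ]
}}

```text
time: 2.65
eef_pos: [538.4, 90.7, 125.5]
tool_rot: [[-0.002, 0.957, 0.291], [0.001, 0.291, -0.957], [-1.0, -0.002, -0.001]]
contact_force: [0.6, -0.7, 0.3]
opening: -0.2
```

Request:
{"fn": "servo_tool", "kwargs": {
  "deltas": [
    [[0.03,0.1,-0.4],[0,0,0],255],
    [[0,0,-0.3],[0,0,0],255],
    [[0,0,0],[0,0,0],255]
  ]
}}

```text
time: 3.02
eef_pos: [542.0, 93.7, 92.3]
tool_rot: [[0.002, 0.958, 0.288], [-0.0, 0.288, -0.958], [-1.0, 0.002, 0.001]]
contact_force: [0.4, 0.5, 0.5]
opening: -0.3
```

```bash
python3 - <<'E'
from h import *
a=grab("scene","s1");b=grab("side","d1")
A=cv2.resize(a["image"][140:260,290:420],None,fx=3,fy=3,interpolation=cv2.INTER_CUBIC)
B=cv2.resize(b["image"][130:250,230:360],None,fx=3,fy=3,interpolation=cv2.INTER_CUBIC)
cv2.imwrite("pics/p1.png",np.hstack([A,B]));print(env.state()["eef_pos"],env.state()["contact_force"])
E
```

```text
[542.47764717  93.98720259  93.17330016] [0.2092462  0.48291372 0.85555523]
```

View pics/p1.png

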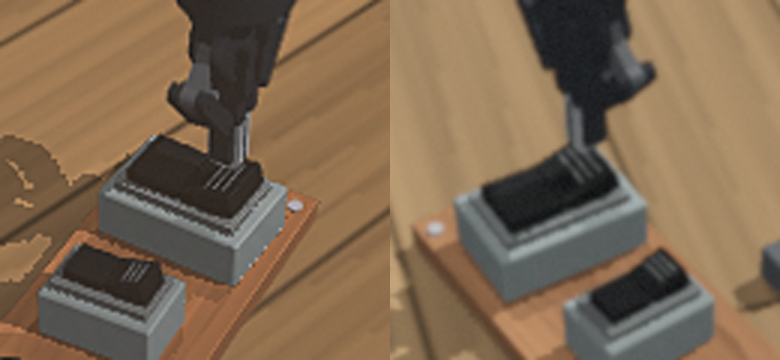

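The fingertips hang over the ribbed half of the large rocker in both views, so I'll press now.

Request:
{"fn": "servo_tool", "kwargs": {
  "deltas": [
    [[-0.04,0,-0.25],[0,0,0],255],
    [[0,0,-0.15],[0,0,0],255],
    [[0,0,-0.08],[0,0,0],255],
    [[0,0,-0.05],[0,0,0],255]
  ]
}}

```text
time: 3.62
eef_pos: [542.2, 94.3, 67.3]
tool_rot: [[0.007, 0.958, 0.288], [0.001, 0.288, -0.958], [-1.0, 0.007, 0.001]]
contact_force: [-14.5, -4.5, 48.9]
opening: -0.2
```

Request:
{"fn": "servo_tool", "kwargs": {
  "deltas": [
    [[0,0,0],[0,0,0],255]
  ]
}}

```text
time: 3.75
eef_pos: [542.1, 94.2, 67.7]
tool_rot: [[0.007, 0.958, 0.288], [0.0, 0.288, -0.958], [-1.0, 0.007, 0.002]]
contact_force: [-3.8, -1.6, 10.3]
opening: 0.3
```

Request:
{"fn": "servo_tool", "kwargs": {
  "deltas": [
    [[0,0,0.5],[0,0,0],255],
    [[0,0,0.7],[0,0,0],255],
    [[0.1,-0.9,0.2],[0,0,0],255],
    [[0.1,-0.9,0],[0,0,0],255],
    [[0,0,0],[0,0,0],255]
  ]
}}

```text
time: 4.38
eef_pos: [550.6, 2.2, 139.1]
tool_rot: [[0.004, 0.957, 0.29], [-0.001, 0.29, -0.957], [-1.0, 0.004, 0.002]]
contact_force: [0.2, 0.2, -0.1]
opening: -0.0
```

```bash
python3 - <<'E'
from h import *
a=grab("scene","s2");b=grab("side","d2");w=grab("wrist","w2")
A=cv2.resize(a["image"][140:260,290:420],None,fx=3,fy=3,interpolation=cv2.INTER_CUBIC)
B=cv2.resize(b["image"][130:250,230:360],None,fx=3,fy=3,interpolation=cv2.INTER_CUBIC)
cv2.imwrite("pics/p2.png",np.hstack([A,B]));print(env.state()["eef_pos"],env.state()["contact_force"])
E
```

```text
[550.37740872   6.49430757 139.05657957] [ 0.38094758 -0.40939427  1.26615202]
```

View pics/p2.png

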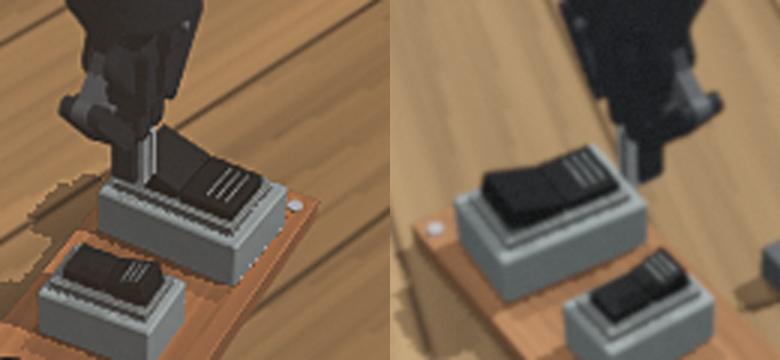

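The large rocker is over: its ribbed half is level and the near half raised. Next is the small rocker.

Request:
{"fn": "servo_tool", "kwargs": {
  "deltas": [
    [[0.2,-0.22,-0.3],[0,0,0],255],
    [[0,0,-0.5],[0,0,0],255],
    [[0,0,0],[0,0,0],255]
  ]
}}

```text
time: 4.9
eef_pos: [561.2, -3.3, 96.0]
tool_rot: [[0.003, 0.954, 0.298], [0.001, 0.298, -0.954], [-1.0, 0.003, -0.0]]
contact_force: [-0.8, -0.6, 0.4]
opening: 0.2
```

Request:
{"fn": "servo_tool", "kwargs": {
  "deltas": [
    [[-0.02,-0.03,-0.25],[0,0,0],255],
    [[0,0,-0.17],[0,0,0],255],
    [[0,0,-0.08],[0,0,0],255],
    [[0,0,-0.06],[0,0,0],255]
  ]
}}

```text
time: 5.4
eef_pos: [562.2, -4.2, 67.6]
tool_rot: [[0.006, 0.954, 0.299], [0.002, 0.299, -0.954], [-1.0, 0.007, 0.0]]
contact_force: [-2.0, -0.6, 25.4]
opening: 0.3
```

Request:
{"fn": "servo_tool", "kwargs": {
  "deltas": [
    [[0,0,-0.05],[0,0,0],255]
  ]
}}

```text
time: 5.52
eef_pos: [562.5, -4.3, 67.1]
tool_rot: [[0.007, 0.954, 0.299], [0.001, 0.299, -0.954], [-1.0, 0.007, 0.001]]
contact_force: [-25.5, -2.4, 70.3]
opening: 0.1
```

Request:
{"fn": "servo_tool", "kwargs": {
  "deltas": [
    [[0,0,0.5],[0,0,0],255],
    [[0,0,0.7],[0,0,0],255],
    [[-0.3,0,0.9],[0,0,0],255],
    [[-0.6,-0.5,0.9],[0,0,0],255],
    [[0,0,0.3],[0,0,0],255]
  ]
}}

```text
time: 6.15
eef_pos: [514.3, -29.8, 236.4]
tool_rot: [[0.004, 0.954, 0.3], [0.0, 0.3, -0.954], [-1.0, 0.004, 0.001]]
contact_force: [0.4, 0.1, -0.5]
opening: -0.2
```

```bash
python3 - <<'E'
from h import *
w=grab("wrist","w3")
print(env.state()["eef_pos"],env.state()["contact_force"])
c=proj(w,[530,40,66])[0].astype(int);print(c)
x,y=max(c[0]-110,0),max(c[1]-80,0);print(x,y)
A=cv2.resize(w["image"][y:y+160,x:x+200],None,fx=3.7,fy=3.7,interpolation=cv2.INTER_CUBIC);cv2.imwrite("pics/p3.png",A)
E
```

```text
[515.67521782 -28.65200544 237.4151839 ] [2.00132941 0.86989727 2.21579246]
[254 187]
144 107
```

View pics/p3.png

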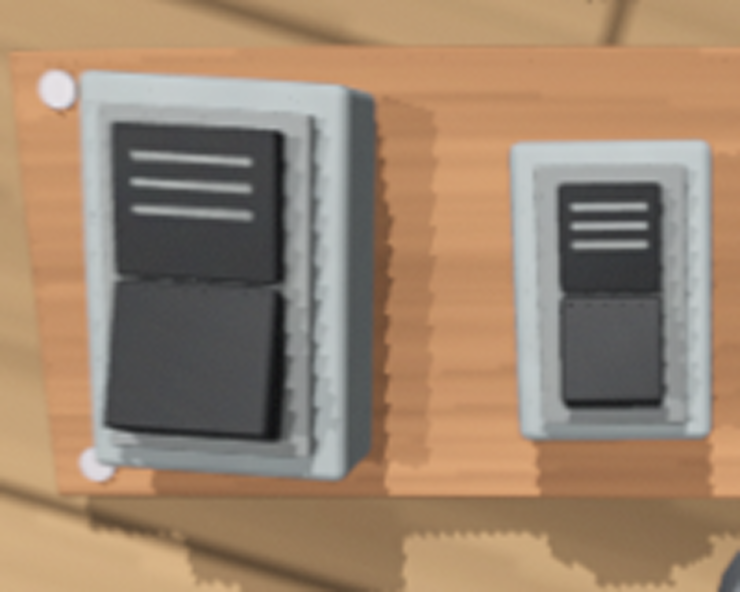

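Both ribbed halves are now level and both near halves raised. The stop was felt at z≈67.3 on both, at 49 N and 70 N against the roughly 3 N needed. Next is the start button.

Request:
{"fn": "servo_tool", "kwargs": {
  "deltas": [
    [[0.37,-0.6,-0.5],[0,0,0],255],
    [[0.37,-0.6,-0.7],[0,0,0],255],
    [[0.37,-0.6,-0.7],[0,0,0],255],
    [[0,0,-0.7],[0,0,0],255],
    [[0,0,0],[0,0,0],255]
  ]
}}

```text
time: 6.82
eef_pos: [573.7, -118.4, 101.2]
tool_rot: [[0.006, 0.953, 0.304], [0.002, 0.304, -0.953], [-1.0, 0.006, 0.0]]
contact_force: [-0.1, -0.5, 0.1]
opening: -0.2
```

Request:
{"fn": "servo_tool", "kwargs": {
  "deltas": [
    [[-0.06,0,-0.26],[0,0,0],255],
    [[0,0,-0.12],[0,0,0],255],
    [[0,0,-0.06],[0,0,0],255]
  ]
}}

```text
time: 7.2
eef_pos: [572.0, -117.2, 80.2]
tool_rot: [[0.008, 0.952, 0.306], [0.001, 0.306, -0.952], [-1.0, 0.008, 0.001]]
contact_force: [0.7, 0.3, 0.0]
opening: -0.2
```

Request:
{"fn": "servo_tool", "kwargs": {
  "deltas": [
    [[-0.02,-0.03,-0.14],[0,0,0],255],
    [[0,0,-0.1],[0,0,0],255],
    [[0,0,-0.06],[0,0,0],255]
  ]
}}

```text
time: 7.58
eef_pos: [572.1, -118.8, 68.8]
tool_rot: [[0.011, 0.952, 0.306], [-0.001, 0.306, -0.952], [-1.0, 0.011, 0.004]]
contact_force: [-28.2, 3.6, 78.3]
opening: 0.1
```

Request:
{"fn": "servo_tool", "kwargs": {
  "deltas": [
    [[0,0,0],[0,0,0],255]
  ]
}}

```text
time: 7.7
eef_pos: [571.8, -118.8, 70.2]
tool_rot: [[0.011, 0.952, 0.306], [-0.001, 0.306, -0.952], [-1.0, 0.01, 0.005]]
contact_force: [-3.6, 0.6, 5.4]
opening: -0.3
```

```bash
python3 - <<'E'
from h import *
a=grab("scene","s4");b=grab("side","d4")
A=cv2.resize(a["image"][220:310,250:330],None,fx=4.8,fy=4.8,interpolation=cv2.INTER_CUBIC)
B=cv2.resize(b["image"][220:310,307:387],None,fx=4.8,fy=4.8,interpolation=cv2.INTER_CUBIC)
cv2.imwrite("pics/p4.png",np.hstack([A,B]));print(env.state()["eef_pos"],env.state()["contact_force"])
E
```

```text
[ 572.04634554 -118.80857451   69.81864165] [-8.04667402  1.08113101 21.63701949]
```

View pics/p4.png

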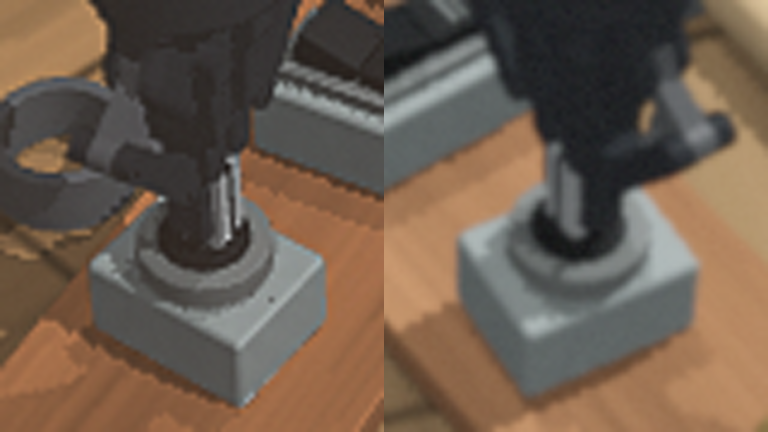

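The cap is flush with its collar under the fingers in both views. The static reaction of about 21 N exceeds the 5 N spring, so it is fully in. I'll release and check.

Request:
{"fn": "servo_tool", "kwargs": {
  "deltas": [
    [[0,0,-0.02],[0,0,0],255],
    [[0,0,0.3],[0,0,0],255],
    [[0,0,0.7],[0,0,0],255],
    [[0,0,0.9],[0,0,0],255],
    [[-0.4,0,0.9],[0,0,0],255]
  ]
}}

```text
time: 8.43
eef_pos: [550.6, -118.5, 211.8]
tool_rot: [[0.008, 0.952, 0.306], [-0.0, 0.306, -0.952], [-1.0, 0.007, 0.003]]
contact_force: [0.7, 0.1, 0.3]
opening: -0.3
```

Request:
{"fn": "servo_tool", "kwargs": {
  "deltas": [
    [[-0.8,0.2,0.6],[0,0,0],255],
    [[0,0,0],[0,0,0],255]
  ]
}}

```text
time: 8.68
eef_pos: [510.2, -108.6, 246.9]
tool_rot: [[0.014, 0.952, 0.305], [-0.002, 0.305, -0.952], [-1.0, 0.012, 0.007]]
contact_force: [-0.2, -0.1, -0.6]
opening: 0.1
```

```bash
python3 - <<'E'
from h import *
w=grab("wrist","w5");s=grab("side","d5")
d=load("side0")["image"]
for f,n in((load("d4"),"pressed"),(s,"after"),(load("side0"),"before")):
    m=(f["image"].max(2)<60).astype(np.uint8)
    k,l,st,c=cv2.connectedComponentsWithStats(m)
    print(n,[(st[i].tolist(),c[i].round(1).tolist()) for i in range(1,k) if 330<c[i][0]<365 and 250<c[i][1]<280 and st[i,4]>60])
A=cv2.resize(w["image"][100:300],None,fx=1.25,fy=1.25);B=cv2.resize(s["image"][160:400,200:540],None,fx=1.4,fy=1.4)
B=cv2.copyMakeBorder(B,0,0,0,800-B.shape[1],cv2.BORDER_CONSTANT)
cv2.imwrite("pics/p5.png",np.vstack([A,B]));print(env.state()["eef_pos"],env.state()["contact_force"],env.state()["time"])
E
```

```text
pressed []
after [([338, 257, 19, 18, 261], [346.8, 265.6])]
before [([337, 257, 20, 18, 266], [346.8, 265.5])]
[ 511.24638622 -109.08056902  244.80493564] [-0.00322852  0.40466778 -0.29075194] 8.775
```

View pics/p5.png

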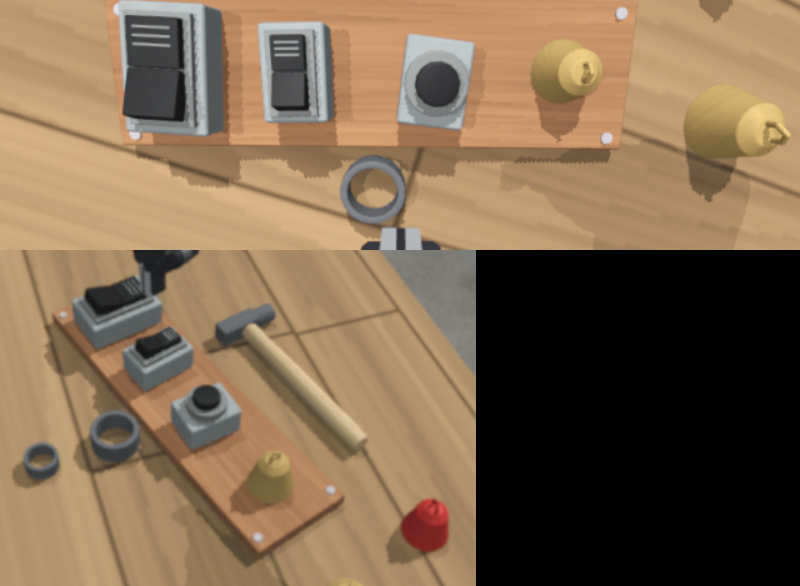

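The final view shows the button back up, with its centroid within 0.1 px of before. Both rockers are still over, and the bell, hammer and collar are undisturbed. Handing in.

```bash
python3 -c "
from h import *
print(env.finish_job())"
```

```text
the job is handed in; nothing more can be done
None
```

The job is handed in. With closed fingers I pressed the large rocker, then the small rocker, then the start button, and let the button come back up. The whole run took about 9 s of the 48 s allowed.

**Rockers:** In the final wrist and side views both ribbed halves lie level and both near halves are raised. Peak force was about 49 N on the large rocker and 70 N on the small one, against the roughly 3 N needed.

**Start button:** It looked flush with its collar while pressed. The peak force was about 78 N, and it held about 21 N, well above the 5 N of its spring. Afterwards its image position was within 0.1 px of where it started.

**Loose things:** The bell, hammer and collar stand or lie as before by eye in the last views; I did not measure them. The arm ended clear of everything, with contact force near 0.

**One disagreement:** The measured tip height at the stops was higher than the nominal 66 mm, about 67.3 mm on the rockers and 69–70 mm on the button. I judged "fully down" by the force and the pictures, taking the gap as height-reading error, and did not confirm this with a separate measurement.

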